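# Unlock the sprung cap of an impregnation pot and take out the turned blank

### The job

Open the pot: press its cap firmly down against the spring and, keeping it pressed, turn it anticlockwise until its ears are out from under the two claws, then lay the cap flat, bar upwards, in the middle of the round fibreboard disc. Then reach in through the round port, lift the turned wooden blank off its pedestal and stand it upright inside the steel drip tray. Set both down gently, without dropping them, and leave them standing free.

Things in the scene. Friction and masses are not known exactly. Their poses are not given: they have to be found in the camera images.
- pot: Fixed round aluminium pot, 216 mm diameter, origin at the centre of its underside on the bench, z up. Flat lid 129 mm above the bench with a round port of 116 mm diameter in the middle. At its own +y and -y a steel claw stands on the rim; nothing of the pot is higher than 162 mm.
- claw (a point): Middle of the underside of the roof of the +y claw, 156 mm above the bench, 92 mm from the pot's axis (the other claw is opposite). The claw is 46 mm wide and reaches in to 82 mm from the axis. Its roof covers one ear of the cap; a tooth hangs 5 mm from the roof on the ear's anticlockwise side, a full-height stop on the clockwise side.
- port (a point): Centre of the port, on the pot's axis, 150 mm above the bench: the height of the top of the sprung black seal ring (116 mm inner, 160 mm outer diameter) while the cap is locked. Without the cap the ring rises 2 mm.
- seal (a joint): How far the seal ring under the cap is pressed down from its locked height, m: about 0 with the cap locked, -0.002 unloaded, 0.008 at its hard stop. Its spring pushes up 9 N at 0 and 0.9 N more per mm; with the cap's weight helping, about 11 N on the cap presses it 6 mm down and 13 N to the stop.
- cap: Dark steel cap, about 0.35 kg, on the seal ring, pushed up against the claw roofs. Origin at the centre of the underside of its boss, z up (144 mm above the bench while locked). Boss 110 mm diameter, z 0 to 6 mm; round plate 156 mm diameter, z 6 to 14 mm; grip bar on top; two ears 24 mm wide at its +y and -y out to 98 mm from the axis. Locked, its axes match the pot's to 0.03 rad.
- bar_top (a point): Middle of the top of the cap's straight black grip bar, which lies along the cap's y axis across the middle: 20 mm wide, 100 mm long, 40 mm high, top 54 mm above the cap's origin. Pressed down over 5 mm, the ears pass under the teeth; turned over 0.55 rad anticlockwise seen from above (0.8 is ample) the cap is clear and lifts straight off. It cannot turn clockwise.
- blank: Turned light wooden blank, 92 mm tall, about 0.09 kg, standing on the pedestal within 5 mm of the pot's axis, under the cap. Origin at the centre of its foot, z up (38 mm above the bench at the start: its top is 20 mm below port). Foot 44 mm diameter swelling to 52; straight stem 24 mm diameter from z = 44 mm to the flat top at 92 mm.
- disc: Fixed round brown fibreboard disc, 190 mm diameter, 9 mm thick, on the bench; origin at the centre of its underside. The cap goes here.
- tray: Fixed square open steel drip tray, 150 x 150 mm outside, walls 20 mm high and 5 mm thick; origin at the centre of its underside.
- tray_in (a point): Centre of the tray's inner floor. The blank goes on this floor, anywhere inside the walls.

How it is judged:
On the way:
1. the cap, pressed down against its spring, is turned past the teeth of the claws (more than 0.25 rad while pressed more than 3 mm) (value of joint seal above 0.003 m and angle between the x axis of cap and the x axis of pot, either way round above 0.25 rad and distance between cap and pot below 0.15 m), for 0.05 s.
At the end, for the whole second after the job is handed in: The cap lies flat (within 0.06 rad), bar up, on the fibreboard disc with its centre within 40 mm of the disc's; the blank stands upright (within 0.1 rad) on the inner floor of the drip tray; both released and at rest (horizontal distance between cap and disc below 0.04 m and angle between cap's own z axis and vertical below 0.06 rad and z of cap in the frame of disc below 0.014 m and horizontal distance between blank and tray_in below 0.062 m and angle between blank's own z axis and vertical below 0.1 rad and z of blank in the frame of tray_in below 0.006 m and linear speed of each of cap, blank below 0.02 m/s); the robot touches nothing.
It fails at once if the cap is dropped from more than about 40 mm (moving faster than 0.9 m/s out of the fingers) (linear speed of cap above 0.9 m/s and contact force between the fingers and cap below 0.2 N).
It fails at once if the blank is dropped from more than about 40 mm (moving faster than 0.9 m/s out of the fingers) (linear speed of blank above 0.9 m/s and contact force between the fingers and blank below 0.2 N).
It also fails if it takes over 69 s, if anything falls off the work surface, if the arm or the gripper's body presses on something with over 40 N, if the wrist force passes 120 N, or if a joint passes its speed limit or range.

### The arm

A 6-joint arm with a two-finger parallel gripper is mounted at the origin on the work surface. World frame = base frame: x ahead of the robot, y to its left, z up, the work surface at z = 0. Lengths are in m, angles in rad, forces in N, time in s.
With the tool pointing down it reaches from about 0.35 to 0.85 m from the base axis. Payload 8.1 kg.
Tool frame: the origin (TCP) lies at the very end of the fingers, on their centre line; the grasp point (between the pads) lies 19 mm behind it; z points along the fingers, y is the line along which they close (so a half turn about z gives the same grasp; the last joint's range is limited). The gripper opens to 93 mm and grips with 3 to 60 N. Pads are 15 mm wide; open, the fingers measure 128 mm over their backs; the gripper's body (75 mm by 188 mm) begins 65 mm behind the grasp point.
Start: joints at [1.244, 0.13, 1.488, -0, 1.523, -0.085], TCP at [0.144, 0.583, 0.219] pointing down, gripper open.
Joint ranges: [-2.96, 2.96], [-0.89, 2.26], [0.02, 2.5], [-1.34, 4.48], [0, 2.73], [-2.66, 2.66]. Speed limits (rad/s): [2.39, 2.39, 2.79, 3.14, 3.14, 3.14].

### API

Orientations are given as a unit quaternion [w, x, y, z].
In Python, from station import arm gives the robot as it stands. The module is installed in compiled form; this text tells all that it offers.
- The arm moves only by the shell command python3 -m inch 'ROWS' [FORCE]. ROWS is JSON, a list of rows, each a list of 7 numbers: the opening, from 0 (shut) to 1 (fully open), then the shift along the tool's x, y, z in cm, then the turn, a rotation vector about the tool's x, y, z in degrees. In form: [[jaw, dx, dy, dz, wx, wy, wz], ...]. A call has 1 to 12 rows; each row shifts and turns the commanded pose from where the row before left it, along the tool's axes as they then stand; what a row does not reach is not made up. A row lasts 1/8 s, in which the tool goes at most 62.5 mm and 10.7 degrees, less where a joint would pass 70% of its speed; a pose out of reach is approached as far as the arm can. A call with a gripper value outside its range is refused whole. The fingers move at their own pace and stop on an object; FORCE is the grip in N (left out, the last holds). Time passes only in rows, so rows that do not move let the fingers close. It gives the time, the measured TCP pose, the force, the opening and the grip force at its end, in the units of the state.
- arm.observe(): the state, without advancing time (a new reading comes with each control period).
- arm.read_camera(name): name is "side" or "top" or "wrist"; returns the picture (384x512x3 uint8, red, green, blue); there is no depth.
- arm.calibration(name): a dict with "fx", "fy", "cx", "cy" (pixels), "world_to_cam" (4x4, takes a point from world to camera coordinates). Camera axes: x right, y up, looking along -z (the intrinsics and any distortion apply to the point x, -y, -z); pixel columns grow to the right and rows downward; lengths in m; the calibration is good to about 2 mm. The wrist camera is an equidistant fisheye: a pixel r from the principal point sees the ray r / f radians off the axis. A picture is of the moment at which its call begins: read the wrist's pose just before it. calibration takes no time and is no camera call; for the wrist camera it gives the pose at the moment of the call.
- arm.sign_off(): hands the job in; it is judged then, once.
The state is a dict: "t": time; "joint_pos": joint angles; "dq": joint speeds; "joint_torque": joint torques, N m; "tcp_pos": TCP position; "eef_rot": TCP orientation; "ft_force": force on the tool from outside, world axes, zero at the start; "ft_torque": the same for the moment, N m; "width": finger opening in m; "grasp_force": force on a finger pad.
Only numpy, scipy, OpenCV 4.12 (cv2) and the standard library are available. Lean on these libraries where they do the work, as an engineer would, in place of code of your own. Each camera call takes 0.05 s, during which the arm holds its last target. There are 200 camera calls.

## Working session

There is one attempt and no reset: what is moved stays moved. The work goes in short steps, Python scripts to look and compute and a shell command to move; the robot and the scene stay as the last step left them, time stands still between calls to the robot, and variables do not carry over. Pictures are saved under pics/ and viewed, at most 10 in all, crops included, and the job is handed in when it is done.

```bash
mkdir -p pics
python3 - <<'E'
from station import arm
import cv2,numpy as np
s=arm.observe();print(s)
a=[arm.read_camera(n) for n in("side","top")]
for n,i in zip(("side","top"),a): cv2.imwrite(f"pics/{n}0.png",i[:,:,::-1])
for n in("side","top","wrist"):print(n,arm.calibration(n))
E
```

```text
{'t': 0.0, 'joint_pos': array([ 1.24357007e+00,  1.31169980e-01,  1.48925752e+00, -2.24463920e-05,
        1.52297514e+00, -8.53986385e-02]), 'dq': array([ 0.0003892 ,  0.0007035 , -0.00305308, -0.0017232 , -0.00026766,
        0.00042535]), 'joint_torque': array([ 1.18017197e-03, -5.59872508e+01, -4.91747725e+01,  7.68468459e-02,
        3.58113565e-02, -9.21874357e-05]), 'tcp_pos': array([0.14349329, 0.58201747, 0.21759412]), 'eef_rot': array([-1.74417557e-04,  1.20618802e-01,  9.92698487e-01, -8.88097743e-04]), 'ft_force': array([-0.42361052, -0.19703336,  0.84432848]), 'ft_torque': array([ 0.03735249, -0.00018242,  0.0449753 ]), 'grasp_force': 0.0, 'width': 0.09299614722519801}
side {'fx': 457.8717648767765, 'fy': 457.8717648767765, 'cx': 252.8028496726664, 'cy': 193.41693789489352, 'world_to_cam': array([[ 0.94475191, -0.32778289,  0.00148288, -0.45244368],
       [ 0.1626865 ,  0.47282081,  0.86601015, -0.21207551],
       [-0.28456445, -0.8179235 ,  0.50002422, -1.01065857],
       [ 0.        ,  0.        ,  0.        ,  1.        ]])}
top {'fx': 459.58079009975063, 'fy': 459.58079009975063, 'cx': 257.78260892380416, 'cy': 195.99485140667915, 'world_to_cam': array([[ 0.02452972, -0.99958827, -0.01488598,  0.05868938],
       [ 0.98962881,  0.02217173,  0.14192688, -0.54160156],
       [-0.1415384 , -0.01821302,  0.98976521, -1.13631258],
       [ 0.        ,  0.        ,  0.        ,  1.        ]])}
wrist {'fx': 297.3186396354542, 'fy': 297.3186396354542, 'cx': 258.38292324429733, 'cy': 192.23519288260303, 'world_to_cam': array([[ 0.24132888,  0.97043997, -0.00257751, -0.59813609],
       [-0.93309878,  0.23131152, -0.27535731,  0.03090293],
       [-0.26662153,  0.06885675,  0.9613385 , -0.39111743],
       [ 0.        ,  0.        ,  0.        ,  1.        ]])}
```

View pics/top0.png

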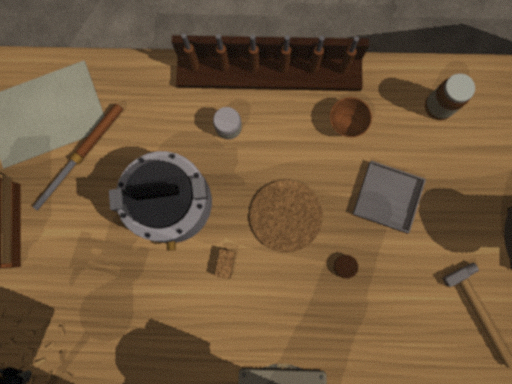

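View pics/side0.png

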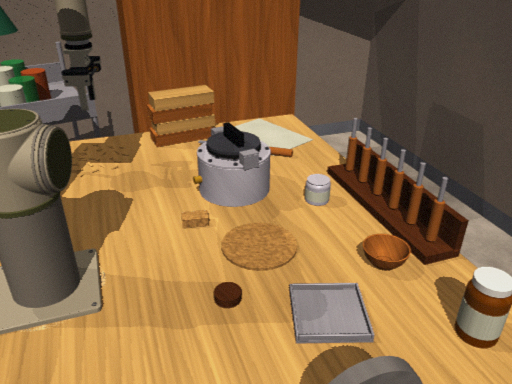

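The top view shows the pot's bar at about (127–178, 191), claws at about (116,200) and (204,190), the disc at (286,215), and the tray at (388,197). The side view agrees. I'll enlarge the pot next.

```bash
cat > h.py <<'E'
from station import arm
import numpy as np,cv2
from scipy.spatial.transform import Rotation as R
def ray(n,u,v,z,c=None):
    c=c or arm.calibration(n);T=np.linalg.inv(c["world_to_cam"])
    x,y=(u-c["cx"])/c["fx"],(v-c["cy"])/c["fy"]
    if n=="wrist":
        r=np.hypot(x,y)+1e-12;d=np.array([x/r*np.sin(r),-y/r*np.sin(r),-np.cos(r)])
    else: d=np.array([x,-y,-1])
    d=T[:3,:3]@d;o=T[:3,3];return o+d*(z-o[2])/d[2]
def proj(n,p,c=None):
    c=c or arm.calibration(n);q=c["world_to_cam"]@np.r_[p,1];x,y,z=q[0],-q[1],-q[2]
    if n=="wrist":
        h=np.hypot(x,y)+1e-12;k=np.arctan2(h,z)/h
    else: k=1/z
    return c["cx"]+c["fx"]*x*k,c["cy"]+c["fy"]*y*k
def tool(p,yaw=None):
    """shift in tool cm to world point p; yaw: wanted direction of tool y -> wz deg"""
    s=arm.observe();w,x,y,z=s["eef_rot"];r=R.from_quat([x,y,z,w])
    print("tcp",s["tcp_pos"].round(4),"t",round(s["t"],2),"z",r.as_matrix()[:,2].round(3),"tool y yaw",round(np.degrees(np.arctan2(*r.as_matrix()[[1,0],1])),1))
    print("shift cm",(r.inv().apply(np.array(p)-s["tcp_pos"])*100).round(2))
    if yaw is not None:
        d=r.inv().apply([np.cos(yaw),np.sin(yaw),0]);a=np.degrees(np.arctan2(-d[0],d[1]));print("wz",(a+90)%180-90)
E
python3 - <<'E'
from h import *
i=cv2.imread("pics/top0.png")
cv2.imwrite("pics/top0c.png",cv2.resize(i[140:250,100:220],None,fx=5,fy=5,interpolation=cv2.INTER_CUBIC))
for n,u,v,z in [("top",286.5,215,.009),("side",260,245,.009),("top",388,197,.01),("side",330,312,.01)]:print(n,ray(n,u,v,z).round(4))
E
```

```text
top [ 0.496  -0.0041  0.009 ]
side [ 0.4945 -0.0095  0.009 ]
top [ 0.5492 -0.2679  0.01  ]
side [ 0.5514 -0.2737  0.01  ]
```

View pics/top0c.png

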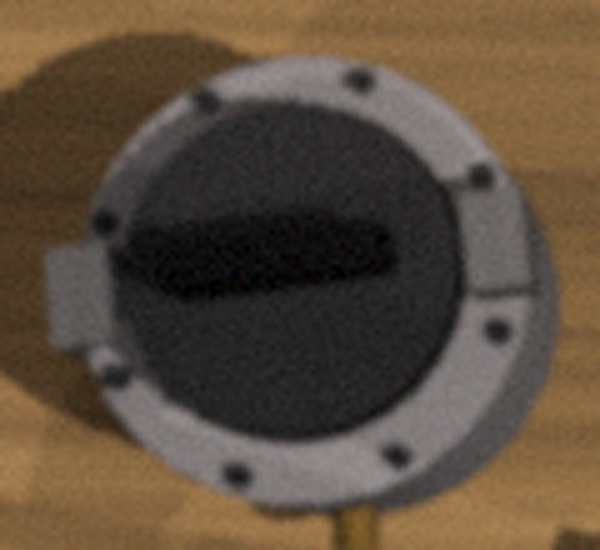

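The crop shows claw roofs centred near (116.4,199.6) and (199.4,188), with the rim centre near (164,196).

Run:
```python
from h import *
a=ray("top",116.4,199.6,.162);b=ray("top",199.4,188,.162);print(a,b,(a+b)/2,np.linalg.norm(a-b))
d=a-b;yaw=np.arctan2(d[1],d[0]);print("claw yaw",np.degrees(yaw))
print("rim",ray("top",163.7,196.4,.129))
m=(a+b)/2
tool([m[0],m[1],.30],yaw+np.pi/2)
```

```text
[0.50686922 0.39338902 0.162     ] [0.53804068 0.203687   0.162     ] [0.52245495 0.29853801 0.162     ] 0.19224597441978625
claw yaw 99.33134242266307
rim [0.52125824 0.29235043 0.129     ]
tcp [0.1435 0.5821 0.2177] t 0.1 z [-0.001 -0.002 -1.   ] tool y yaw 76.1
shift cm [-43.58 -18.47  -8.21]
wz 66.81457516489809
```

```bash
python3 -m inch '[[1,-4.36,-1.85,-0.82,0,0,0],[1,-4.36,-1.85,-0.82,0,0,0],[1,-4.36,-1.85,-0.82,0,0,0],[1,-4.36,-1.85,-0.82,0,0,0],[1,-4.36,-1.85,-0.82,0,0,0],[1,-4.36,-1.85,-0.82,0,0,0],[1,-4.36,-1.85,-0.82,0,0,0],[1,-4.36,-1.85,-0.82,0,0,0],[1,-4.36,-1.85,-0.82,0,0,0],[1,-4.36,-1.85,-0.82,0,0,0]]' 20; python3 -m inch '[[1,0,0,0,0,0,9.5],[1,0,0,0,0,0,9.5],[1,0,0,0,0,0,9.5],[1,0,0,0,0,0,9.5],[1,0,0,0,0,0,9.5],[1,0,0,0,0,0,9.5],[1,0,0,0,0,0,9.5],[1,0,0,0,0,0,0]]'
python3 - <<'E'
from h import *
tool([.5224,.2985,.30],np.radians(9.33))
c=arm.calibration("wrist");i=arm.read_camera("wrist")
cv2.imwrite("pics/w1.png",i[:,:,::-1])
print(proj("wrist",[.5224,.2985,.198],c),arm.observe()["joint_pos"].round(2))
np.save("w1.npy",c["world_to_cam"])
E
```

```text
t: 1.35
tcp_pos: [0.5236, 0.2974, 0.3003]
eef_rot: [-0.0, 0.121, 0.993, -0.0]
ft_force: [-0.1, 0.7, 0.4]
width: 0.093
grasp_force: 0.0
t: 2.35
tcp_pos: [0.5225, 0.2985, 0.3001]
eef_rot: [-0.0, 0.645, 0.764, -0.0]
ft_force: [-0.3, 0.7, 0.0]
width: 0.093
grasp_force: 0.0
tcp [0.5225 0.2985 0.3001] t 2.35 z [-0.001 -0.    -1.   ] tool y yaw 9.7
shift cm [ 0.   -0.01  0.01]
wz 0.3731552730151577
(np.float64(259.10826054418993), np.float64(191.4768697949363)) [ 0.43  0.12  1.36 -0.    1.67  0.26]
```

View pics/w1.png

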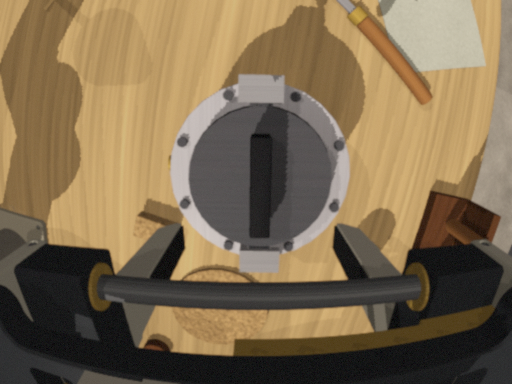

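The wrist view shows the bar from (260,136) to (259.5,238), aligned with the claws at (261,89) and (259,261).

Run:
```python
from h import *
c=arm.calibration("wrist")
a=ray("wrist",260.5,136,.198,c);b=ray("wrist",259.5,238,.198,c)
e=ray("wrist",261.5,89,.162,c);f=ray("wrist",259,261.5,.162,c)
for p,q in((a,b),(e,f)):print((p+q)/2,np.linalg.norm(p-q),np.degrees(np.arctan2((p-q)[1],(p-q)[0])))
tool([*((e+f)/2)[:2],.165])
```

```text
[0.52291162 0.30063456 0.198     ] 0.09952460085547402 99.28606625970545
[0.52350445 0.29965741 0.162     ] 0.19129412212495983 99.02393072300758
tcp [0.5225 0.2985 0.3002] t 2.4 z [-0.001 -0.    -1.   ] tool y yaw 9.9
shift cm [ 0.1   0.13 13.52]
```

```bash
python3 -m inch '[[1,0.08,0.14,3,0,0,0.6],[1,0,0,3,0,0,0],[1,0,0,3,0,0,0],[1,0,0,2,0,0,0],[1,0,0,1.5,0,0,0],[1,0,0,1.1,0,0,0],[1,0,0,0,0,0,0],[0,0,0,0,0,0,0],[0,0,0,0,0,0,0],[0,0,0,0,0,0,0],[0,0,0,0,0,0,0],[0,0,0,0,0,0,0]]' 55; python3 -m inch '[[0,0,0,0.2,0,0,0],[0,0,0,0.2,0,0,0],[0,0,0,0.2,0,0,0],[0,0,0,0,0,0,0]]'
```

```text
t: 3.9
tcp_pos: [0.5239, 0.2996, 0.1647]
eef_rot: [0.0, 0.649, 0.761, 0.0]
ft_force: [-0.4, 0.6, 0.3]
width: 0.0473
grasp_force: 0.0
t: 4.4
tcp_pos: [0.5238, 0.2995, 0.1588]
eef_rot: [-0.0, 0.649, 0.761, -0.0]
ft_force: [-2.4, 0.4, 2.8]
width: 0.02
grasp_force: 55.0
```

```bash
python3 -m inch '[[0,0,0,0.2,0,0,0],[0,0,0,0.2,0,0,0],[0,0,0,0.2,0,0,0],[0,0,0,0,0,0,0]]' 60
```

```text
t: 4.9
tcp_pos: [0.5239, 0.2996, 0.1536]
eef_rot: [0.0, 0.649, 0.761, 0.0]
ft_force: [-4.7, -2.0, 9.7]
width: 0.0197
grasp_force: 60.0
```

```bash
python3 -m inch '[[0,0,0,0.2,0,0,0],[0,0,0,0.1,0,0,0],[0,0,0,0,0,0,0]]'
```

```text
t: 5.28
tcp_pos: [0.524, 0.2996, 0.1511]
eef_rot: [0.0, 0.649, 0.761, 0.0]
ft_force: [-5.4, -2.7, 11.2]
width: 0.02
grasp_force: 60.0
```

```bash
python3 -m inch '[[0,0,0,0.06,0,0,0],[0,0,0,0,0,0,-4],[0,0,0,0,0,0,-4],[0,0,0,0,0,0,-4],[0,0,0,0,0,0,-4]]';python3 -m inch '[[0,0,0,0,0,0,-6],[0,0,0,0,0,0,-6],[0,0,0,0,0,0,-6],[0,0,0,0,0,0,-6],[0,0,0,0,0,0,-6],[0,0,0,0,0,0,0]]'
```

```text
t: 5.9
tcp_pos: [0.5251, 0.3004, 0.1513]
eef_rot: [0.001, 0.536, 0.844, 0.002]
ft_force: [-1.3, 1.3, 12.2]
width: 0.02
grasp_force: 60.1
t: 6.65
tcp_pos: [0.5251, 0.3003, 0.1513]
eef_rot: [0.001, 0.299, 0.954, 0.001]
ft_force: [-0.4, 1.4, 11.0]
width: 0.0197
grasp_force: 60.0
```

```bash
python3 -m inch '[[0,0,0,-0.5,0,0,0],[0,0,0,-0.8,0,0,0],[0,0,0,-1,0,0,0],[0,0,0,-2,0,0,0],[0,0,0,-3,0,0,0],[0,0,0,-3,0,0,0],[0,0,0,0,0,0,0]]'
python3 - <<'E'
from h import *
tool([.495,-.006,.25])
i=arm.read_camera("side");cv2.imwrite("pics/s2.png",i[100:260,140:330,::-1].repeat(3,0).repeat(3,1))
E
```

```text
t: 7.52
tcp_pos: [0.5255, 0.3003, 0.2559]
eef_rot: [0.002, 0.3, 0.954, 0.002]
ft_force: [0.2, -0.1, -2.3]
width: 0.0196
grasp_force: 60.0
tcp [0.5255 0.3003 0.2559] t 7.53 z [ 0.005  0.003 -1.   ] tool y yaw 55.0
shift cm [-15.05 -26.85   0.49]
```

View pics/s2.png

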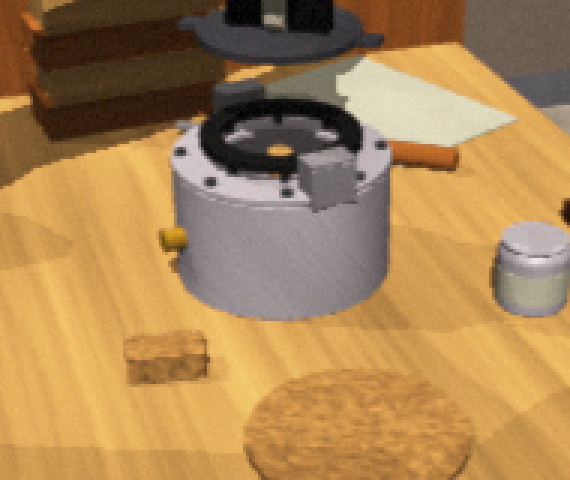

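The cap hangs level beneath the gripper, and the open port with the blank inside is visible.

```bash
python3 -m inch '[[0,-1.5,-2.68,0,0,0,0],[0,-1.5,-2.68,0,0,0,0],[0,-1.5,-2.68,0,0,0,0],[0,-1.5,-2.68,0,0,0,0],[0,-1.5,-2.68,0,0,0,0],[0,-1.5,-2.69,0,0,0,0],[0,-1.5,-2.69,0,0,0,0],[0,-1.5,-2.69,0,0,0,0],[0,-1.5,-2.69,0,0,0,0],[0,-1.5,-2.69,0,0,0,0],[0,0,0,0,0,0,0]]'
python3 -m inch '[[0,0,0,4,0,0,0],[0,0,0,4,0,0,0],[0,0,0,4,0,0,0],[0,0,0,4,0,0,0],[0,0,0,3,0,0,0],[0,0,0,2,0,0,0],[0,0,0,0,0,0,0]]'
python3 - <<'E'
from h import *
tool([.495,-.006,.025])
i=arm.read_camera("side");cv2.imwrite("pics/s3.png",i[180:300,180:340,::-1].repeat(4,0).repeat(4,1))
E
```

```text
t: 8.95
tcp_pos: [0.4919, -0.008, 0.2501]
eef_rot: [-0.001, 0.302, 0.953, -0.001]
ft_force: [0.2, -0.1, -2.8]
width: 0.0196
grasp_force: 60.0
t: 9.82
tcp_pos: [0.4903, -0.0054, 0.0391]
eef_rot: [-0.003, 0.3, 0.954, -0.0]
ft_force: [-0.7, -0.6, -2.5]
width: 0.0194
grasp_force: 60.0
tcp [ 0.4903 -0.0054  0.0391] t 9.82 z [-0.006  0.001 -1.   ] tool y yaw 55.1
shift cm [-0.43  0.23  1.41]
```

View pics/s3.png

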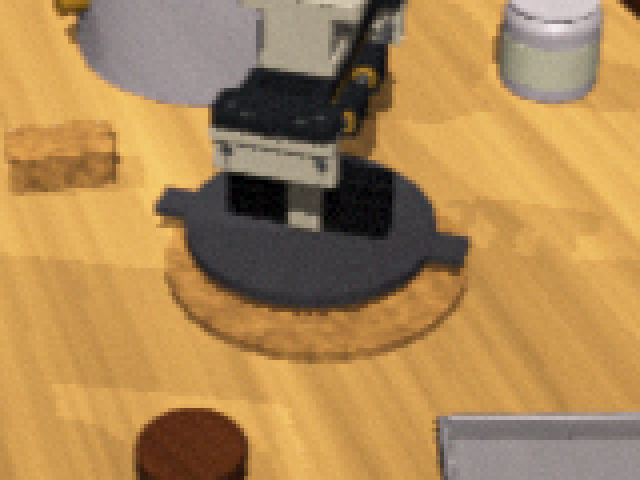

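The cap is level, about 2 cm above the disc and roughly centred. I'll lower it gently until it touches.

```bash
python3 -m inch '[[0,-0.4,0.2,0.5,0,0,0],[0,0,0,0.4,0,0,0],[0,0,0,0.3,0,0,0],[0,0,0,0.15,0,0,0],[0,0,0,0,0,0,0]]'; python3 -m inch '[[0,0,0,0.1,0,0,0],[0,0,0,0.1,0,0,0],[0,0,0,0,0,0,0]]'
```

```text
t: 10.5
tcp_pos: [0.4973, -0.0071, 0.0285]
eef_rot: [-0.0, 0.3, 0.954, -0.0]
ft_force: [0.3, -0.0, -3.6]
width: 0.0197
grasp_force: 60.0
t: 10.88
tcp_pos: [0.4974, -0.0071, 0.0264]
eef_rot: [-0.0, 0.3, 0.954, -0.0]
ft_force: [0.5, -0.7, -3.3]
width: 0.0199
grasp_force: 60.0
```

```bash
python3 -m inch '[[0,0,0,0.15,0,0,0],[0,0,0,0.1,0,0,0],[0,0,0,0,0,0,0]]'; python3 -m inch '[[0,0,0,0.1,0,0,0],[0,0,0,0.05,0,0,0],[0,0,0,0,0,0,0]]'
```

```text
t: 11.25
tcp_pos: [0.4974, -0.0071, 0.0239]
eef_rot: [-0.0, 0.3, 0.954, -0.0]
ft_force: [-0.7, -0.4, -3.5]
width: 0.0196
grasp_force: 60.0
t: 11.62
tcp_pos: [0.4978, -0.0071, 0.0238]
eef_rot: [0.0, 0.3, 0.954, -0.0]
ft_force: [-6.7, 0.6, 10.2]
width: 0.0197
grasp_force: 60.0
```

```bash
python3 -m inch '[[0,0,0,-0.1,0,0,0],[0.6,0,0,0,0,0,0],[0.6,0,0,0,0,0,0],[0.6,0,0,0,0,0,0],[0.6,0,0,0,0,0,0],[0.6,0,0,0,0,0,0]]' ; python3 -m inch '[[0.6,0,0,-2,0,0,0],[0.6,0,0,-4,0,0,0],[0.6,0,0,-5,0,0,0],[0.6,0,0,-5,0,0,0],[0.6,0,0,-6,0,0,0],[0.6,0,0,-5,0,0,0],[0.6,0,0,0,0,0,0]]'
python3 - <<'E'
from h import *
i=arm.read_camera("top");cv2.imwrite("pics/t4.png",i[130:280,80:340,::-1].repeat(3,0).repeat(3,1))
tool([.5235,.2998,.29])
E
```

```text
t: 12.38
tcp_pos: [0.4975, -0.0071, 0.0235]
eef_rot: [0.0, 0.3, 0.954, -0.0]
ft_force: [-0.6, 0.3, -0.0]
width: 0.0554
grasp_force: 0.0
t: 13.25
tcp_pos: [0.4998, -0.0073, 0.299]
eef_rot: [0.004, 0.3, 0.954, 0.001]
ft_force: [-0.3, 0.4, -0.3]
width: 0.0561
grasp_force: 0.0
tcp [ 0.4986 -0.0072  0.2959] t 13.3 z [ 0.005 -0.001 -1.   ] tool y yaw 55.0
shift cm [15.56 26.59  0.58]
```

```bash
python3 -m inch '[[0.6,1.95,3.32,0,0,0,0],[0.6,1.95,3.32,0,0,0,0],[0.6,1.95,3.32,0,0,0,0],[0.6,1.95,3.32,0,0,0,0],[0.6,1.95,3.32,0,0,0,0],[0.6,1.95,3.32,0,0,0,0],[0.6,1.95,3.32,0,0,0,0],[0.6,1.95,3.32,0,0,0,0],[0.6,0,0,0,0,0,0]]'
python3 - <<'E'
from h import *
c=arm.calibration("wrist");i=arm.read_camera("wrist")
tool([.5235,.2998,.20])
print(proj("wrist",[.5235,.2998,.13],c),proj("wrist",[.5235,.2998,.152],c))
u,v=map(int,proj("wrist",[.5235,.2998,.13],c))
k=i[max(0,v-100):v+100,max(0,u-130):u+130,::-1];print(max(0,v-100),max(0,u-130));cv2.imwrite("pics/w5.png",k.repeat(3,0).repeat(3,1))
E
```

```text
t: 14.42
tcp_pos: [0.5205, 0.3018, 0.2905]
eef_rot: [-0.002, 0.299, 0.954, -0.001]
ft_force: [0.4, -0.5, -0.5]
width: 0.056
grasp_force: 0.0
tcp [0.5207 0.3004 0.2909] t 14.47 z [-0.004 -0.002 -1.   ] tool y yaw 55.2
shift cm [-0.28  0.14  9.09]
(np.float64(259.7847347308468), np.float64(181.30946861450562)) (np.float64(259.8008676285478), np.float64(186.25859108576847))
81 129
```

View pics/w5.png

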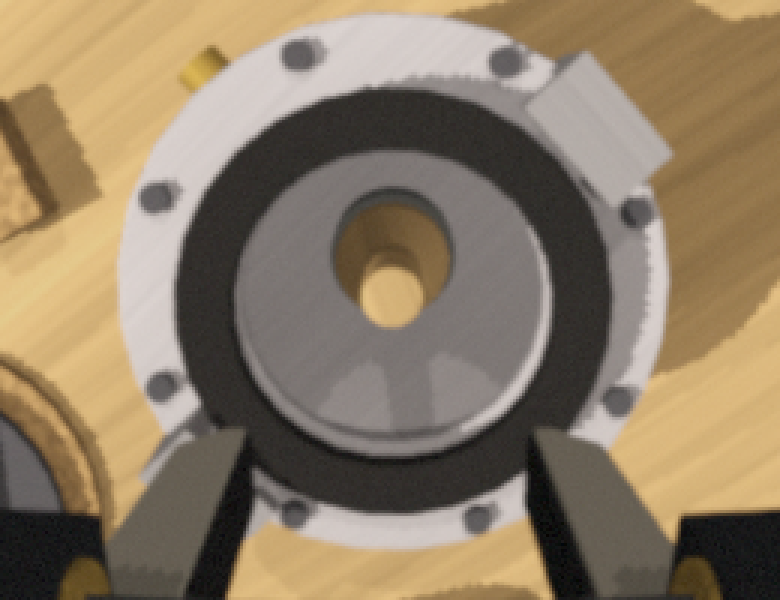

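View pics/t4.png

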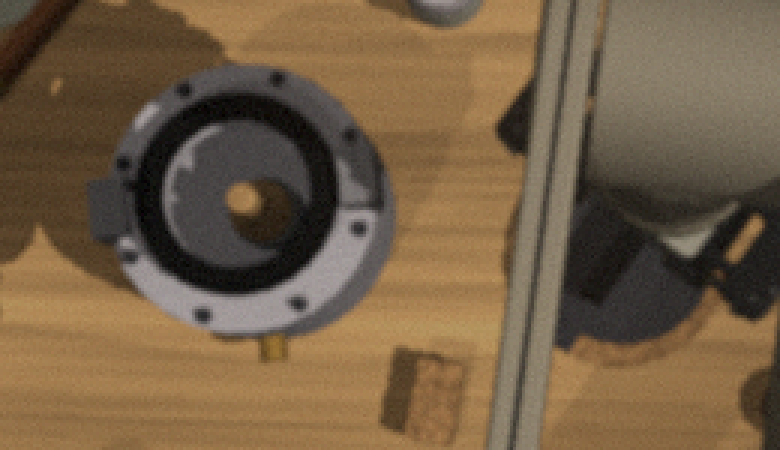

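The wrist crop shows the stem top at full-image pixel (259.7,179.3), almost on the pot axis. The top crop shows the cap on the disc, partly hidden by the arm.

Run:
```python
from h import *
p=ray("wrist",259.7,179.3,.13);print(p);tool([p[0],p[1],.094])
```

```text
[0.52198807 0.29950831 0.13      ]
tcp [0.5207 0.3004 0.2909] t 14.47 z [-0.004 -0.002 -1.   ] tool y yaw 55.2
shift cm [-0.19  0.07 19.69]
```

```bash
python3 -m inch '[[0.5,0,0,4,0,0,0],[0.5,0,0,3,0,0,0],[0.5,0,0,1.5,0,0,0],[0.5,0,0,0,0,0,0],[0.5,0,0,0,0,0,0]]'
python3 - <<'E'
from h import *
i=arm.read_camera("wrist")
tool([.522,.2995,.094])
s=proj("wrist",[.522,.2995,.13]);print(s)
h=cv2.cvtColor(np.ascontiguousarray(i[:,:,::-1]),cv2.COLOR_BGR2HSV)
# bright wood blob near prediction
u,v=map(int,s);k=h[v-40:v+40,u-40:u+40];m=((k[:,:,1]>80)&(k[:,:,2]>185)).astype(np.uint8)
n,l,st,ce=cv2.connectedComponentsWithStats(m)
for q in range(1,n):
    if st[q,4]>40:
        c=ce[q]+[u-40,v-40];print(st[q],c,ray("wrist",*c,.13).round(4))
E
```

```text
t: 15.1
tcp_pos: [0.5225, 0.2999, 0.2101]
eef_rot: [0.001, 0.301, 0.954, 0.001]
ft_force: [0.1, -0.8, -0.1]
width: 0.0463
grasp_force: 0.0
tcp [0.5227 0.3001 0.2104] t 15.15 z [ 0.002  0.001 -1.   ] tool y yaw 55.0
shift cm [ 0.03 -0.12 11.64]
(np.float64(258.1972910717437), np.float64(198.7094539633306))
[ 28  28  27  25 529] [258.88846881 197.67485822] [0.5216 0.3005 0.13  ]
```

The blank sits at about (0.522, 0.300), within 1 mm of the tool.

```bash
python3 -m inch '[[0.5,0.05,-0.05,3,0,0,0],[0.5,0,0,3,0,0,0],[0.5,0,0,2.5,0,0,0],[0.5,0,0,2,0,0,0],[0.5,0,0,1.1,0,0,0],[0.5,0,0,0,0,0,0]]' ; python3 -m inch '[[0,0,0,0,0,0,0],[0,0,0,0,0,0,0],[0,0,0,0,0,0,0],[0,0,0,0,0,0,0]]' 20
```

```text
t: 15.9
tcp_pos: [0.5209, 0.2998, 0.0922]
eef_rot: [-0.0, 0.3, 0.954, -0.0]
ft_force: [-0.3, 0.6, -0.6]
width: 0.0464
grasp_force: 0.0
t: 16.4
tcp_pos: [0.5216, 0.3001, 0.0933]
eef_rot: [0.0, 0.3, 0.954, 0.0]
ft_force: [-0.1, 0.3, 3.2]
width: 0.0238
grasp_force: 20.0
```

```bash
python3 -m inch '[[0,0,0,-1,0,0,0],[0,0,0,-2,0,0,0],[0,0,0,-3,0,0,0],[0,0,0,-3,0,0,0],[0,0,0,-3,0,0,0],[0,0,0,-3,0,0,0],[0,0,0,-3,0,0,0],[0,0,0,0,0,0,0]]'
python3 - <<'E'
from h import *
tool([.550,-.270,.27])
E
```

```text
t: 17.4
tcp_pos: [0.5226, 0.3006, 0.2772]
eef_rot: [0.003, 0.3, 0.954, 0.002]
ft_force: [-0.2, 0.2, -1.3]
width: 0.0238
grasp_force: 20.0
tcp [0.5226 0.3006 0.2772] t 17.4 z [ 0.006  0.003 -1.   ] tool y yaw 55.0
shift cm [-34.93 -45.2    0.56]
```

```bash
python3 -m inch '[[0,-2.2,-2.84,0,0,0,0],[0,-2.2,-2.84,0,0,0,0],[0,-2.2,-2.84,0,0,0,0],[0,-2.2,-2.84,0,0,0,0],[0,-2.2,-2.84,0,0,0,0],[0,-2.2,-2.84,0,0,0,0],[0,-2.2,-2.84,0,0,0,0],[0,-2.2,-2.84,0,0,0,0]]'; python3 -m inch '[[0,-2.2,-2.84,0,0,0,0],[0,-2.2,-2.84,0,0,0,0],[0,-2.2,-2.84,0,0,0,0],[0,-2.2,-2.84,0,0,0,0],[0,-2.2,-2.84,0,0,0,0],[0,-2.2,-2.84,0,0,0,0],[0,-2.2,-2.8,0,0,0,0],[0,-2,-2.6,0,0,0,0],[0,0,0,0,0,0,0],[0,0,0,0,0,0,0]]'
python3 - <<'E'
from h import *
tool([.550,-.270,.08])
i=arm.read_camera("top");cv2.imwrite("pics/t6.png",i[130:280,220:460,::-1].repeat(3,0).repeat(3,1))
E
```

```text
t: 18.4
tcp_pos: [0.5345, 0.0117, 0.2712]
eef_rot: [-0.001, 0.3, 0.954, -0.0]
ft_force: [0.2, -1.0, -0.3]
width: 0.0236
grasp_force: 20.0
t: 19.65
tcp_pos: [0.5488, -0.2702, 0.2715]
eef_rot: [-0.001, 0.3, 0.954, 0.0]
ft_force: [0.3, -0.2, -1.1]
width: 0.0232
grasp_force: 20.0
tcp [ 0.5488 -0.2702  0.2715] t 19.65 z [-0.001  0.001 -1.   ] tool y yaw 55.0
shift cm [-0.12  0.08 19.15]
```

View pics/t6.png

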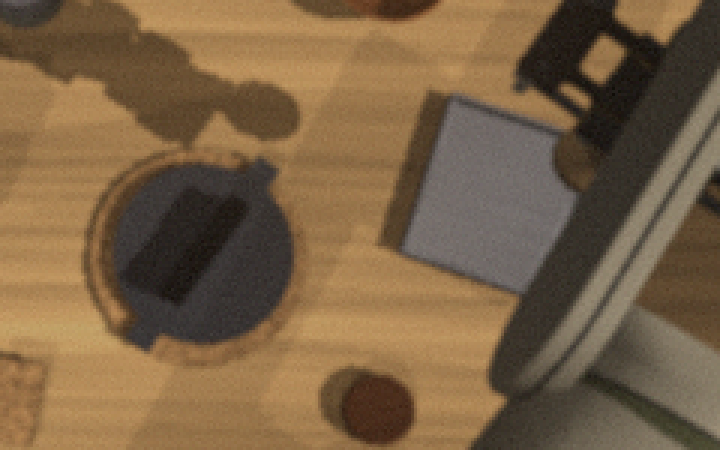

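The cap lies flat and well centred on the disc, and the blank hangs above the tray. Now I'll lower it.

```bash
python3 -m inch '[[0,-0.1,0.1,4,0,0,0],[0,0,0,4,0,0,0],[0,0,0,4,0,0,0],[0,0,0,4,0,0,0],[0,0,0,2.5,0,0,0],[0,0,0,1.5,0,0,0],[0,0,0,0.4,0,0,0],[0,0,0,0,0,0,0],[0,0,0,0,0,0,0]]'; python3 -m inch '[[0,0,0,0.15,0,0,0],[0,0,0,0.1,0,0,0],[0,0,0,0,0,0,0]]'
```

```text
t: 20.82
tcp_pos: [0.5515, -0.2711, 0.0701]
eef_rot: [0.001, 0.3, 0.954, -0.0]
ft_force: [0.4, 0.3, -0.6]
width: 0.0237
grasp_force: 20.0
t: 21.2
tcp_pos: [0.5505, -0.2706, 0.066]
eef_rot: [-0.0, 0.3, 0.954, 0.0]
ft_force: [0.5, 0.3, -0.5]
width: 0.0236
grasp_force: 20.0
```

```bash
python3 -m inch '[[0,0,0,0.2,0,0,0],[0,0,0,0.1,0,0,0],[0,0,0,0,0,0,0]]'; python3 -m inch '[[0,0,0,0.1,0,0,0],[0,0,0,0.05,0,0,0],[0,0,0,0,0,0,0]]'; python3 -m inch '[[0,0,0,0.1,0,0,0],[0,0,0,0,0,0,0]]'
```

```text
t: 21.58
tcp_pos: [0.5505, -0.2705, 0.0628]
eef_rot: [-0.0, 0.3, 0.954, 0.0]
ft_force: [0.0, -0.2, -1.8]
width: 0.0238
grasp_force: 20.0
t: 21.95
tcp_pos: [0.5506, -0.2706, 0.0615]
eef_rot: [-0.0, 0.3, 0.954, 0.0]
ft_force: [-0.6, 1.1, -1.3]
width: 0.0237
grasp_force: 20.0
t: 22.2
tcp_pos: [0.5506, -0.2705, 0.0605]
eef_rot: [-0.0, 0.3, 0.954, 0.0]
ft_force: [-0.9, -0.4, -1.1]
width: 0.0236
grasp_force: 20.0
```

```bash
python3 -m inch '[[0,0,0,0.1,0,0,0],[0,0,0,0,0,0,0]]'; python3 -m inch '[[0,0,0,0.1,0,0,0],[0,0,0,0,0,0,0]]'
```

```text
t: 22.45
tcp_pos: [0.5509, -0.2707, 0.0603]
eef_rot: [0.0, 0.3, 0.954, -0.0]
ft_force: [-0.3, 0.6, 4.6]
width: 0.0235
grasp_force: 20.0
t: 22.7
tcp_pos: [0.5513, -0.2708, 0.0602]
eef_rot: [0.001, 0.3, 0.954, -0.0]
ft_force: [-3.8, 2.0, 11.2]
width: 0.0239
grasp_force: 20.0
```

Contact is at TCP z ≈ 0.060. I'll ease off the pressure, release, and retreat.

```bash
python3 -m inch '[[0,0,0,-0.15,0,0,0],[0,0,0,0,0,0,0],[0.5,0,0,0,0,0,0],[0.5,0,0,0,0,0,0],[0.5,0,0,0,0,0,0],[0.5,0,0,0,0,0,0]]'; python3 -m inch '[[0.5,0,0,-2,0,0,0],[0.5,0,0,-3,0,0,0],[0.5,0,0,-4,0,0,0],[0.5,0,0,-4,0,0,0],[0.5,0,0,-4,0,0,0],[0.5,0,0,-2,0,0,0],[0.5,0,0,0,0,0,0],[0.5,0,0,0,0,0,0]]'
python3 - <<'E'
from h import *
i=arm.read_camera("side");cv2.imwrite("pics/s7.png",i[180:370,190:450,::-1].repeat(3,0).repeat(3,1))
E
```

```text
t: 23.45
tcp_pos: [0.5505, -0.2705, 0.0598]
eef_rot: [-0.0, 0.3, 0.954, 0.0]
ft_force: [0.8, 0.6, 0.2]
width: 0.0462
grasp_force: 0.0
t: 24.45
tcp_pos: [0.5499, -0.2702, 0.2481]
eef_rot: [-0.001, 0.3, 0.954, 0.0]
ft_force: [0.0, -0.3, -1.0]
width: 0.0468
grasp_force: 0.0
```

View pics/s7.png

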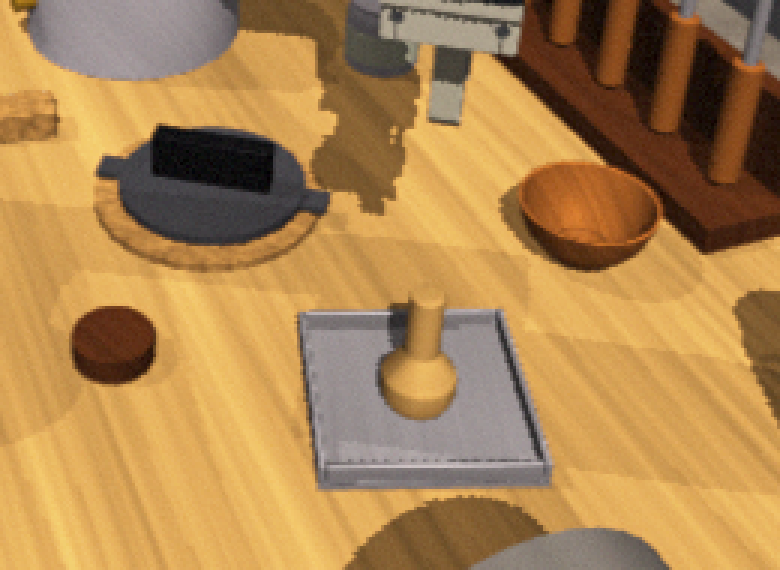

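The cap lies flat on the disc, the blank stands upright in the middle of the tray, and the arm is clear of both.

```bash
python3 -c "
from station import arm
print(arm.sign_off())"
```

```text
the job is handed in; nothing more can be done
None
```

I handed the job in at about 24.5 s: the cap was pressed, turned and laid flat, bar up, on the disc, and the blank stands upright in the tray, with the arm clear of both; no verdict came back.

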